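# Set an offcut against the fence and length stop

## Task

Get the thick wooden offcut ready for cutting to length, only by pushing it along the bench with the fingertips or the outside of the fingers: first push it back until its long side lies flat against the low fence, then slide it along the fence until its end butts against the stop, and leave it there, still flat to the fence. Do not take it between the fingers, lift it or tip it; push gently enough that the stop does not shift on its track, and leave the wedge, the thin offcut, the cork block and the box of screws where they lie.

Things in the scene. Friction and masses are not known exactly. Their poses are not given: they have to be found in the camera images.
- block: the thick offcut, a rectangular wooden block 60 (x) x 120 (y) x 45 (z) mm, about 0.17 kg (a few newtons slide it), loose on the bench in front of the fence (robot's side) and to the right of the stop. Origin: centre of its underside; y runs along its 120 mm length.
- fence: the fence: light wooden batten 380 (y) x 26 (x) x 34 mm, aluminium track on top (37 mm in all), fixed across the bench. Origin: on the bench, in the plane of its working face (toward the robot), mid-length. x points away from the robot (fence fills x = 0 to 26 mm), y along it to the left. Offcut flat against it: offcut origin at x = -30 mm, y axes parallel
- stop_face (a point): point on the aluminium length stop clamped on the fence: at bench level, in the planes of the fence's face and the stop's own face, which looks right (-y); axes as the fence's. Plate: y 0 to 10, x -51 to -1, 2 to 38 mm high; black clamp knob over the fence to 67 mm. Friction holds it (70 N). Offcut butts against it when its origin is at y = -60 mm here
- wedge: bystander: wooden wedge 32 (x) x 120 (y) x 26 mm lying in front of the fence, left of the offcut. Origin: centre of its underside.
- thin_offcut: bystander: smaller, thin wooden offcut 45 (x) x 90 (y) x 22 mm, beyond the left end of the fence. Origin: centre of its underside.
- cork_block: bystander: cork sanding block 63 (x) x 110 (y) x 34 mm, to the right of the work. Origin: centre of its underside.
- screw_box: bystander: card box of screws 60 (x) x 87 (y) x 46 mm, beyond the left end of the fence. Origin: centre of its underside.
Things that resemble listed ones, but are neither listed nor needed, are in the scene too. Leave any black look-alike of the block alone.

How it is judged:
On the way, in this order (a step that is already met when the one before it is completed fails the run):
1. the thick offcut's long side lies flat against the fence (x of block in the frame of fence between -0.034 and -0.026 m and angle between the y axis of block and the y axis of fence, either way round below 0.05 rad and height (world z) of block below 0.005 m and angle between block's own z axis and vertical below 0.06 rad), for 0.2 s.
2. flat against the fence, its end butts against the stop (all of step 1 and y of block in the frame of stop_face between -0.064 and -0.055 m), for 0.2 s.
At the end, for the whole second after the job is handed in: The thick offcut rests on the bench, its long side within 4 mm of the fence and parallel to it within 0.05 rad, its end within 4 mm of the stop, at rest; the stop has not shifted by more than 4 mm (all of step 2 and linear speed of block below 0.01 m/s and distance of stop_face from where it was at the start of the episode below 0.004 m); the robot touches nothing.
It fails at once if the thick offcut is lifted (more than 12 mm) or tipped (more than 0.25 rad) (height (world z) of block above 0.012 m or angle between block's own z axis and vertical above 0.25 rad).
It fails at once if the thick offcut is taken between the fingers (the point between the pads is inside it) (z of the grasp point in the frame of block below 0.045 m and x of the grasp point in the frame of block between -0.029 and 0.029 m and y of the grasp point in the frame of block between -0.059 and 0.059 m).
It fails at once if the stop is shifted along its track by more than 4 mm (distance of stop_face from where it was at the start of the episode above 0.004 m).
It fails at once if the wedge, thin offcut, cork block or box of screws is moved by more than 20 mm (distance of any of wedge, thin_offcut, cork_block, screw_box from where it was at the start of the episode above 0.02 m).
It also fails if it takes over 58 s, if anything falls off the work surface, if the arm or the gripper's body presses on something with over 40 N, if the wrist force passes 120 N, or if a joint passes its speed limit or range.

## Robot

A 6-joint arm with a two-finger parallel gripper is mounted at the origin on a cart in front of the work surface, level with it; the furniture and walls round the work are solid. World frame = base frame: x ahead of the robot, y to its left, z up, the work surface at z = 0. Lengths are in m, angles in rad, forces in N, time in s.
With the tool pointing down it reaches from about 0.375 to 0.925 m from the base axis. Payload 5.7 kg.
Tool frame: the origin (TCP) lies at the very end of the fingers, on their centre line; the grasp point (between the pads) lies 19 mm behind it; z points along the fingers, y is the line along which they close (so a half turn about z gives the same grasp; the last joint's range is limited). The gripper opens to 85 mm and grips with 20 to 120 N. Pads are 22 mm wide; open, the fingers measure 114 mm over their backs; the gripper's body (76 mm by 85 mm) begins 54 mm behind the grasp point. The pads swing forward as they close: fully open they stand 13 mm farther back than shut.
Start: joints at [1.167, 0.359, 1.51, -0, 1.272, -0.115], TCP at [0.171, 0.575, 0.205] pointing down, gripper open.
Joint ranges: [-2.97, 2.97], [-1.01, 2.36], [0.21, 2.38], [-0.96, 4.11], [0.2, 2.71], [-2.98, 2.98]. Speed limits (rad/s): [2.39, 2.39, 3.14, 3.14, 3.14, 3.14].

## Interface

Orientations are given as a 3x3 rotation matrix whose columns are the frame's x, y, z axes.
In Python, from rig import arm, move_gripper, get_image, models gives the robot as it stands. The module is installed in compiled form; this text tells all that it offers. Calls block until the motion is done:
- arm.reach(position, orientation): joint-space move of the TCP to a pose.
- arm.move_l(position, attitude=None, velocity=0.15, until_force=None): straight line of the TCP; attitude=None keeps the orientation; velocity is the mean speed in m/s. With until_force (N) it stops when the force on the tool has changed by that much, and returns True; else False.
- arm.goto_joints(angles): joint-space move.
- move_gripper(opening, strength=None): opening from 0.0 (shut) to 1.0 (fully open); strength is the grip in N (None keeps the last); returns when the fingers have stopped.
- arm.wait(seconds).
- arm.ik(position, orientation): joint angles nearest the present ones, or None.
- arm.read_state(): the state.
- get_image(name): name is "scene" or "top" or "wrist"; returns a dict with "frame" (384x512x3 uint8, blue, green, red), "K" (3x3 intrinsics, pixels), "R" (3x3) and "t" (3): a world point X has camera coordinates R X + t. Camera axes: x right, y down, z forward; pixel columns grow to the right and rows downward; lengths in m; the calibration is good to about 2 mm. A picture is of the moment at which its call begins. There is no depth.
A pose or a line that the arm cannot do raises arm.IKError and nothing moves.
- arm.hand_in(): hands the job in; it is judged then, once.
Trained networks look in a picture, given as the dict that the camera call returned (one of the last four; its "shot" number tells which), for a name from the list of things; names that differ only in an ending like _2 or _b are one class to them, and where a whole thing is asked for, a point or a joint stands for the part that bears it (a point fixed in the world has none). Each returns a list of dicts, best first, with "score" (0 to 1); they miss things now and then, are a little off and sometimes report something else, mostly with a low value. They report only what shows in the picture. A call takes as long as a camera call. They do not tell look-alikes from the thing itself.
- models.silhouettes(picture, query): "pixels" (384x512 bool, what is visible of it) and "location" ([column, row] in pixels, amid what is visible of it).
- models.landmark_of(picture, query): "location" ([column, row] in pixels: a listed point, or the origin of a listed thing).
The state is a dict: "time": time; "joint_pos": joint angles; "joint_velocities": joint speeds; "effort": joint torques, N m; "eef_pos": TCP position; "eef_rot": TCP orientation; "force": force on the tool from outside, world axes, zero at the start; "torque": the same for the moment, N m; "grip_width": opening from 0.0 (shut) to 1.0 (fully open); "finger_force": force on a finger pad.
Only numpy, scipy, OpenCV 4.12 (cv2) and the standard library are available. Lean on these libraries where they do the work, as an engineer would, in place of code of your own. Each camera call takes 0.05 s, during which the arm holds its last target. There are 200 camera calls.

## Working session

There is one attempt and no reset: what is moved stays moved. The work goes in short steps, each a Python script; the robot and the scene stay as the last script left them, time stands still between calls to the robot, and variables do not carry over. Pictures are saved under pics/ and viewed, at most 10 in all, crops included, and the job is handed in when it is done.

```bash
mkdir -p pics; cat > h.py <<'E'
import numpy as np, cv2
from rig import arm, move_gripper, get_image, models
def ray(p,uv,z):
    d=p["R"].T@np.linalg.inv(p["K"])@np.array([uv[0],uv[1],1.]); c=-p["R"].T@p["t"]
    return c+d*(z-c[2])/d[2]
def px(p,X):
    q=p["K"]@(p["R"]@np.array(X)+p["t"]); return q[:2]/q[2]
E
python3 - <<'E'
from h import *
np.set_printoptions(precision=3,suppress=True)
for n in("top","scene"):
    p=get_image(n); cv2.imwrite(f"pics/{n}0.png",p["frame"])
    print(n,-p["R"].T@p["t"])
    for q in("block","fence","stop_face","wedge","thin_offcut","cork_block","screw_box"):
        for r in models.landmark_of(p,q)[:3]:
            print(q,round(r["score"],2),np.array(r["location"]),ray(p,r["location"],0))
E
```

```text
top [ 0.342 -0.085  1.135]
block 0.74 [265.6 198.8] [ 0.536 -0.108  0.   ]
block 0.74 [328.5 214.5] [ 0.489 -0.309  0.   ]
fence 0.71 [228.7 179.2] [0.599 0.013 0.   ]
stop_face 0.71 [214.4 178.5] [0.6  0.06 0.  ]
wedge 0.7 [201.6 215. ] [0.48  0.096 0.   ]
thin_offcut 0.91 [136.4 217.9] [0.467 0.304 0.   ]
thin_offcut 0.74 [228.6 178.9] [0.6   0.013 0.   ]
cork_block 0.62 [381.4 213.5] [ 0.496 -0.477  0.   ]
screw_box 0.85 [145.4 180.6] [0.589 0.284 0.   ]
scene [-0.274 -0.993  1.144]
block 0.96 [254.7 207.2] [ 0.523 -0.114  0.   ]
block 0.57 [290.  241.5] [ 0.502 -0.304  0.   ]
block 0.47 [235.3 168. ] [0.61 0.09 0.  ]
fence 0.63 [242.1 179.2] [0.587 0.025 0.   ]
stop_face 0.61 [238.5 173.2] [0.599 0.059 0.   ]
wedge 0.8 [209.3 182.4] [0.488 0.09  0.   ]
thin_offcut 0.59 [169.2 159.9] [0.455 0.293 0.   ]
cork_block 0.91 [329.  278.4] [ 0.484 -0.483  0.   ]
screw_box 0.78 [197.8 146.7] [0.585 0.287 0.   ]
```

View pics/top0.png

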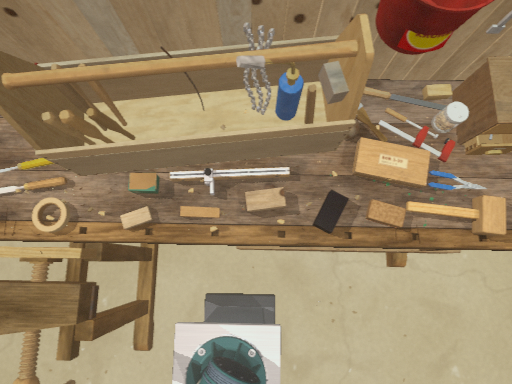

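View pics/scene0.png

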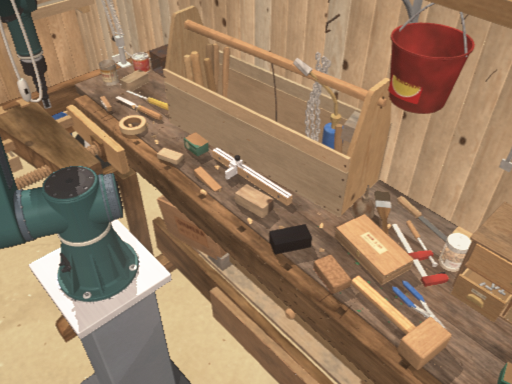

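The block could be confused with the light wooden block at top px (265,199), the black look-alike at (331,211), the cork block at (386,213) or the thin offcut at (136,218). I choose the wooden one at (265,199), which is in front of the fence and right of the stop (210,180). Next I go above it for a close look.

```bash
python3 - <<'E'
from h import *
np.set_printoptions(precision=3,suppress=True)
RA=np.array([[-1,0,0],[0,1,0],[0,0,-1.]]); RB=np.array([[1,0,0],[0,-1,0],[0,0,-1.]])
print(arm.read_state()["eef_rot"])
P=[0.47,-0.06,0.3]
js=[arm.ik(P,R) for R in(RA,RB)];print(js)
k=[i for i in(0,1) if js[i] is not None]
k=min(k,key=lambda i:abs(js[i][5])); print("use","AB"[k])
arm.reach(P,(RA,RB)[k])
p=get_image("wrist"); print(-p["R"].T@p["t"])
for q in("block","fence","stop_face","wedge"):
    for r in models.landmark_of(p,q)[:2]:
        print(q,round(r["score"],2),np.array(r["location"]),ray(p,r["location"],0))
im=p["frame"]; cv2.imwrite("pics/w1.png",cv2.resize(im,(768,576)))
S=models.silhouettes(p,"block")
for s in S[:2]:
    m=s["pixels"].astype(np.uint8); print(round(s["score"],2),s["location"],m.sum())
    c=cv2.findContours(m,0,1)[0]; c=max(c,key=cv2.contourArea)
    T=np.array([ray(p,u,0.045)[:2] for u in c[:,0]],np.float32); print("rect z45",cv2.minAreaRect(T),T.min(0),T.max(0))
np.savez("w1.npz",**{k:p[k] for k in("K","R","t","frame")})
E
```

```text
[[-0.959  0.285 -0.   ]
 [ 0.285  0.959 -0.   ]
 [ 0.    -0.    -1.   ]]
[array([-0.273,  0.094,  1.629, -0.   ,  1.419, -1.844]), array([-0.273,  0.094,  1.629, -0.   ,  1.419,  1.298])]
use B
[ 0.539 -0.059  0.469]
block 0.74 [395.4 149.6] [ 0.489 -0.308  0.   ]
block 0.69 [279.8 126.8] [ 0.528 -0.104  0.   ]
fence 0.68 [213.3  87.7] [ 0.59   0.007 -0.   ]
stop_face 0.78 [179.3  86.8] [0.591 0.063 0.   ]
wedge 0.52 [ 53.5 162. ] [0.467 0.296 0.   ]
0.81 [286.3, 127.9] 3025
rect z45 ((0.5269119739532471, -0.1067507341504097), (0.0600111149251461, 0.11971722543239594), 8.710701942443848) [ 0.49  -0.168] [ 0.564 -0.045]
0.81 [406.3, 149.2] 3855
rect z45 ((0.49664223194122314, -0.30150797963142395), (0.08072071522474289, 0.12211699783802032), 63.02910614013672) [ 0.428 -0.363] [ 0.559 -0.24 ]
```

View pics/w1.png

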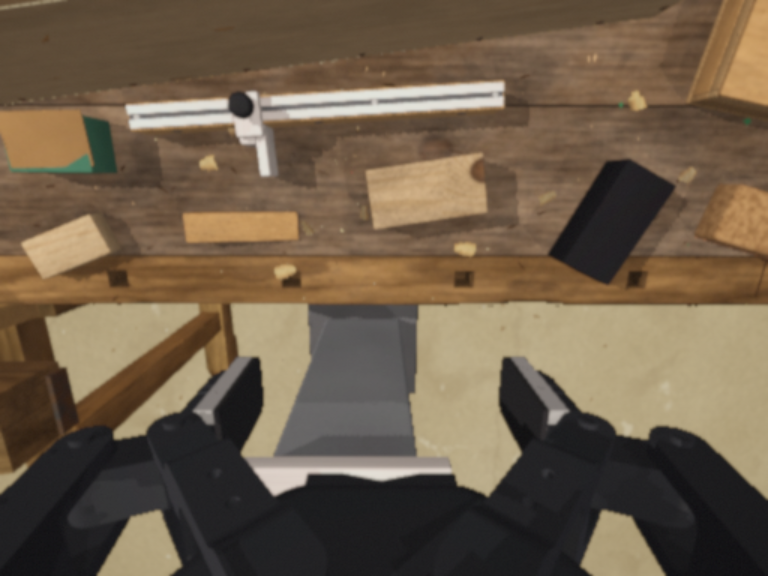

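The wooden block with a dark knot is at px (427,190) of the 768-wide view, and measures 60x120 mm, so it is the thick offcut. It is yawed about +8.7°. The black look-alike is at (612,220). The fence runs from (127,117) to (504,94), yawed about 3.5°, and the stop plate is at (267,155) with the wedge at (240,227). Next I measure the fence line and the stop face.

```bash
python3 - <<'E'
from h import *
np.set_printoptions(precision=4,suppress=True)
p=dict(np.load("w1.npz"))
q=get_image("wrist")
for n in("fence","stop_face"):
  for s in models.silhouettes(q,n)[:1]:
    m=s["pixels"].astype(np.uint8); c=max(cv2.findContours(m,0,1)[0],key=cv2.contourArea)[:,0]
    print(n,s["score"],c.min(0),c.max(0))
    if n=="fence":
        T=np.array([ray(q,u,0.035)[:2] for u in c],np.float32); print(cv2.minAreaRect(T))
        lo=[(u,np.nonzero(m[:,u])[0].max()+.5) for u in range(190,330,6)]
        L=np.array([ray(q,u,0.034) for u in lo]); print("front edge dx/dy,x(y=0)",np.polyfit(L[:,1],L[:,0],1))
        lo=[(u,np.nonzero(m[:,u])[0].min()) for u in range(190,330,6)]
        L=np.array([ray(q,u,0.035) for u in lo]); print("back edge",np.polyfit(L[:,1],L[:,0],1))
a=q["frame"][50:125,140:240]; b=q["frame"][50:125,240:340]
cv2.imwrite("pics/c2.png",np.vstack([cv2.resize(i,None,fx=4,fy=4,interpolation=2)[:299] for i in(q["frame"][45:120,80:220],q["frame"][45:120,210:350])]))
E
```

```text
fence 0.81 [84 54] [335 117]
((0.5855717658996582, 0.006249576807022095), (0.08107312023639679, 0.3783586025238037), 2.114814519882202)
front edge dx/dy,x(y=0) [-0.057   0.5933]
back edge [-0.0566  0.6222]
stop_face 0.7 [150  61] [184 118]
```

View pics/c2.png

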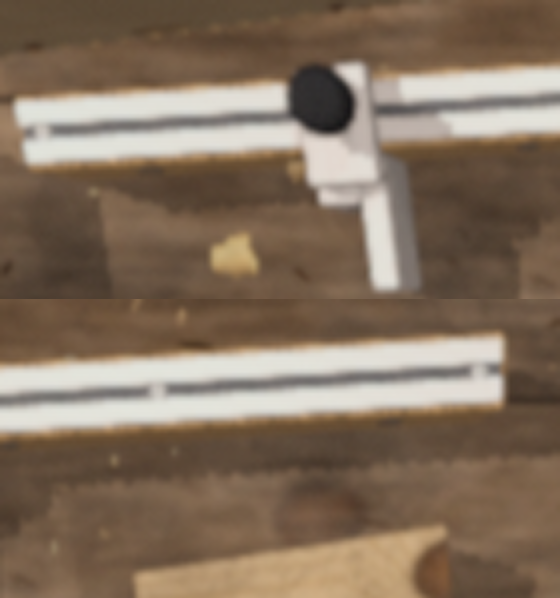

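```bash
cat >> h.py <<'E'
yaw=0.057; c,s=np.cos(yaw),np.sin(yaw)
ex=np.array([c,s,0]); ey=np.array([-s,c,0])     # fence axes in world
F0=np.array([0.5945,0,0])                        # a point on the fence face
def W(u,v,z): return F0+u*ex+v*ey+np.array([0,0,z])
R1=np.column_stack([ex,-ey,[0,0,-1]])
def blk(p):
    for s_ in models.silhouettes(p,"block")[:3]:
        k=max(cv2.findContours(s_["pixels"].astype(np.uint8),0,1)[0],key=cv2.contourArea)[:,0]
        T=np.array([ray(p,u,0.045)[:2] for u in k],np.float32); r=cv2.minAreaRect(T)
        d=np.array([*r[0],0])-F0
        print("blk",round(s_["score"],2),np.array(r[0]),np.array(r[1]),r[2]-np.degrees(yaw),"fence xy",d@ex,d@ey)
E
python3 - <<'E'
from h import *
np.set_printoptions(precision=4,suppress=True)
p=dict(np.load("w1.npz"))
for u,z in(((179.5,117.5),.038),((184.5,116.5),.002)):
    d=ray(p,u,z)-F0; print("stop face uv",d@ex,d@ey)
print("t",arm.read_state()["time"])
d=np.array([0.527,-0.107,0])-F0; v=d@ey; print("block uv",d@ex,v)
arm.reach(W(-0.13,v,0.12),R1)
arm.move_l(W(-0.13,v,0.006),velocity=0.15)
hit=arm.move_l(W(-0.030,v,0.006),velocity=0.035,until_force=12)
st=arm.read_state(); e=st["eef_pos"]-F0
print(hit,"tcp uv",e@ex,e@ey,st["eef_pos"][2],st["force"],st["time"])
arm.move_l(W(e@ex-0.03,v,0.006),velocity=0.1)
arm.move_l(W(e@ex-0.08,v,0.25),velocity=0.2)
p=get_image("wrist"); blk(p); cv2.imwrite("pics/w3.png",p["frame"]); print(arm.read_state()["time"])
for r in models.landmark_of(p,"stop_face")[:1]:
    d=ray(p,r["location"],0)-F0; print("stop",r["score"],d@ex,d@ey)
E
```

```text
stop face uv -0.048688979976909755 0.05916089696019324
stop face uv -0.04668265459842612 0.060150553973431754
t 3.7583
block uv -0.07348607386350496 -0.10298080863989899
False tcp uv -0.03005580352968662 -0.10298708651157779 0.005996057597065181 [-0.1671 -0.4421 -0.484 ] 8.45
blk 0.86 [ 0.4978 -0.3019] [0.0791 0.1204] 60.222601108525794 fence xy -0.11376882468626064 -0.2959078425572803
blk 0.83 [ 0.5254 -0.1069] [0.0604 0.1194] 4.388978652928868 fence xy -0.07511830438957075 -0.10274223827889693
10.3917
stop 0.65 0.0006390843488784665 0.056712031774376684
```

View pics/w3.png

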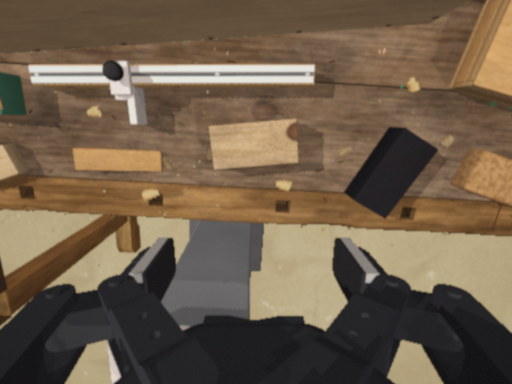

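The picture shows the block still at px (254,143), unmoved and clear of the fence, although the TCP went through that position with no force. I'll look at the fingers from the side while low, before pushing again.

```bash
python3 - <<'E'
from h import *
np.set_printoptions(precision=4,suppress=True)
v=-0.103
arm.move_l(W(-0.14,v,0.006),velocity=0.25)
arm.move_l(W(-0.10,v,0.006),velocity=0.1,until_force=12)
st=arm.read_state(); print(st["eef_pos"],st["force"],st["grip_width"],st["time"])
p=get_image("scene"); t=get_image("top"); w=get_image("wrist")
print("tcp px",px(p,st["eef_pos"]),px(t,st["eef_pos"]))
u=px(p,st["eef_pos"]).astype(int); a=cv2.resize(p["frame"][u[1]-60:u[1]+40,u[0]-65:u[0]+65],None,fx=4,fy=4,interpolation=2)
u=px(t,st["eef_pos"]).astype(int); b=cv2.resize(t["frame"][u[1]-60:u[1]+40,u[0]-33:u[0]+33],None,fx=4,fy=4,interpolation=2)
cv2.imwrite("pics/s4.png",np.hstack([a,b])); cv2.imwrite("pics/w4.png",w["frame"])
blk(w)
E
```

```text
[ 0.5004 -0.1084  0.0063] [-0.1568  0.508  -0.3922] 0.9994391655182894 12.125
tcp px [248.6296 208.1551] [265.6334 209.6469]
blk 0.72 [ 0.4867 -0.2374] [0.0754 0.0321] 14.82702463147501 fence xy -0.12113969846098115 -0.23087052973821975
blk 0.56 [ 0.5271 -0.1066] [0.0638 0.1199] 4.810367755864659 fence xy -0.07338804836375262 -0.10258871562044741
```

View pics/s4.png

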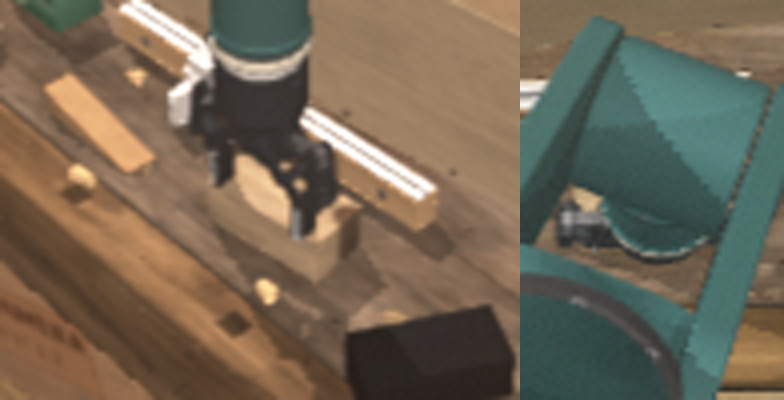

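The fingertips (crop px (215,185) and (300,238)) show above the block's top rather than in front of it. The real tips must be well above the reported TCP, so I'll find the bench by touch, fingers shut, on free bench right of the block.

```bash
python3 - <<'E'
from h import *
np.set_printoptions(precision=4,suppress=True)
v=-0.2
arm.move_l(W(-0.10,-0.103,0.09),velocity=0.25)
arm.move_l(W(-0.05,v,0.09),velocity=0.25)
move_gripper(0.0)
print(arm.move_l(W(-0.05,v,0.008),velocity=0.15,until_force=6),arm.read_state()["time"])
print(arm.move_l(W(-0.05,v,-0.05),velocity=0.03,until_force=5))
st=arm.read_state(); print(st["eef_pos"],st["eef_rot"][:,2],st["force"],st["grip_width"],st["time"])
p=get_image("scene"); u=px(p,st["eef_pos"]).astype(int)
cv2.imwrite("pics/s5.png",cv2.resize(p["frame"][u[1]-70:u[1]+40,u[0]-75:u[0]+75],None,fx=5,fy=5,interpolation=2)); print(px(p,st["eef_pos"])-u+[75,70])
E
```

```text
False 14.8583
True
[ 0.5559 -0.2025 -0.0258] [-0.0005  0.0002 -1.    ] [-1.8057  0.2417  8.2259] -0.001438700169468286 16.0083
[75.6315 70.8586]
```

View pics/s5.png

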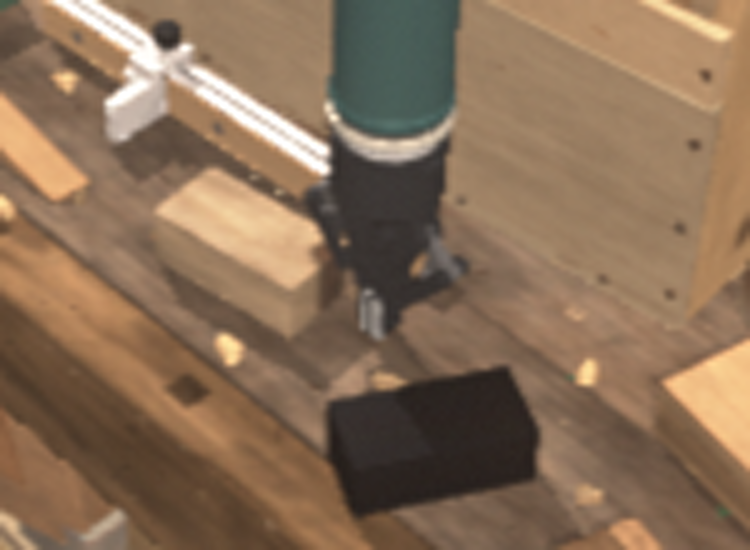

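The bench is at reported z = −0.026, so the tips sit 26 mm above the reported TCP (shut) and about 39 mm above it open. The first push skimmed over the block. I'll repeat it lower.

```bash
python3 - <<'E'
from h import *
np.set_printoptions(precision=4,suppress=True)
v=-0.103; z=-0.024
arm.move_l(W(-0.05,-0.2,0.07),velocity=0.3)
arm.move_l(W(-0.14,v,0.07),velocity=0.3)
move_gripper(1.0)
print("desc hit",arm.move_l(W(-0.14,v,z),velocity=0.15,until_force=8))
hit=arm.move_l(W(-0.050,v,z),velocity=0.035,until_force=10)
st=arm.read_state(); e=st["eef_pos"]-F0
print(hit,"tcp uv",e@ex,e@ey,e[2],st["force"],st["time"])
arm.move_l(W(e@ex-0.02,v,z),velocity=0.1)
arm.move_l(W(e@ex-0.06,v,0.2),velocity=0.25)
p=get_image("wrist"); blk(p); cv2.imwrite("pics/w6.png",p["frame"]); print(arm.read_state()["time"])
for r in models.landmark_of(p,"stop_face")[:1]:
    d=ray(p,r["location"],0)-F0; print("stop",r["score"],d@ex,d@ey)
E
```

```text
desc hit False
True tcp uv -0.06745455912929932 -0.1027010848177137 -0.024563483868338024 [-0.3651 -0.1008  0.2781] 20.5583
blk 0.62 [ 0.498  -0.3012] [0.0831 0.1209] 59.53573053357462 fence xy -0.11349928307031076 -0.29521802774632755
22.0583
```

View pics/w6.png

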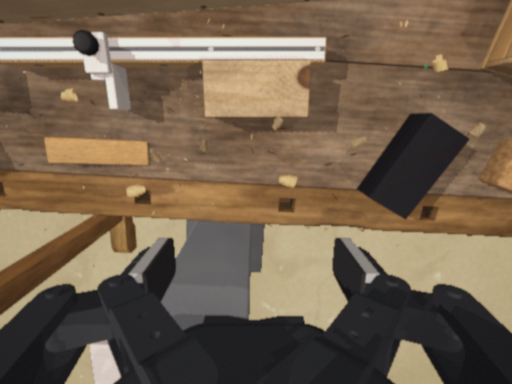

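The block is flat against the fence (px (256,88)), with the stop to its left at (117,85) and nothing else moved. Now I push on the right end with shut fingers.

```bash
python3 - <<'E'
from h import *
np.set_printoptions(precision=4,suppress=True)
p=get_image("wrist")
for u in((205.5,117),(309,117)):
    d=ray(p,u,.045)-F0; print("corner",d@ex,d@ey)
for u in((130,108.5),):
    d=ray(p,u,.002)-F0; print("stop bottom",d@ex,d@ey)
u=-0.027; z=-0.014; v=-0.103-0.06-0.045
move_gripper(0.0)
arm.move_l(W(-0.10,v,0.08),velocity=0.3)
arm.move_l(W(u,v,0.06),velocity=0.25)
print("desc hit",arm.move_l(W(u,v,z),velocity=0.12,until_force=8),arm.read_state()["time"])
hit=arm.move_l(W(u,-0.055,z),velocity=0.04,until_force=8)
st=arm.read_state(); e=st["eef_pos"]-F0
print(hit,"tcp uv",e@ex,e@ey,e[2],st["force"],st["time"])
if not hit:
    raise SystemExit
arm.move_l(W(u,e[:3]@ey-0.02,z),velocity=0.1)
arm.move_l(W(u,e@ey-0.03,0.08),velocity=0.2)
arm.move_l(W(-0.15,-0.06,0.18),velocity=0.3)
p=get_image("wrist"); blk(p); print(arm.read_state()["time"])
cv2.imwrite("pics/w7.png",cv2.resize(p["frame"][:200],(800,312)))
np.savez("w7.npz",**{k:p[k] for k in("K","R","t")})
E
```

```text
corner -0.05749074799986641 -0.046138105485831804
corner -0.05748509199135413 -0.16671469990149035
stop bottom -0.046711243675223425 0.05994710700241314
desc hit False 24.8333
True tcp uv -0.026956187929255058 -0.07492505838736309 -0.01403593807452657 [ 0.7731 -2.7384  1.8992] 27.725
blk 0.95 [ 0.5668 -0.0025] [0.0626 0.1191] 0.06221788403848727 fence xy -0.02780141762610053 -0.0008851016262960624
blk 0.57 [ 0.4971 -0.2983] [0.0864 0.1242] 60.08466547009806 fence xy -0.11421941016770752 -0.29223367677446516
29.5083
```

View pics/w7.png

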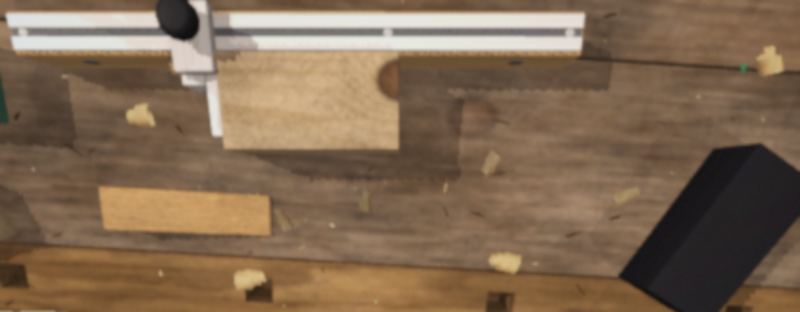

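The block's long side is along the fence (rel. yaw 0.06°) and its left end meets the stop plate at px (222,100). Its centre is at −0.001 along the fence and the stop face at +0.060, so it is butted, and the arm is clear.

```bash
python3 -c "
from h import *
print(arm.hand_in())"
```

```text
the job is handed in; nothing more can be done
None
```

The thick offcut was pushed flat to the fence, slid until its end butted the stop, and handed in. By my last camera measurement it sits within about 2 mm of both and parallel to the fence, with the stop unmoved. The judge's verdict wasn't shown.

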